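Set and lock the pill dispenser wheel

ROBOT

A 6-joint arm with a two-finger parallel gripper is mounted at the origin on the work surface. World frame = base frame: x ahead of the robot, y to its left, z up, the work surface at z = 0. Lengths are in m, angles in rad, forces in N, time in s.
With the tool pointing down it reaches from about 0.325 to 0.75 m from the base axis. Payload 7.6 kg.
Tool frame: the origin (TCP) lies where the fingers leave the gripper's body, on its centre line; the fingertips stand 73 mm ahead of it and the grasp point (between the pads) lies 54 mm ahead of it; x points along the fingers, z is the direction in which the jaws open and shut, and the axes are right-handed (so a half turn about x gives the same grasp; the last joint's range is limited). The gripper opens to 85 mm and grips with 20 to 120 N. Pads are 22 mm wide; open, the fingers measure 114 mm over their backs; the gripper's body (76 mm by 85 mm) begins 54 mm behind the grasp point. The pads swing forward as they close: fully open they stand 13 mm farther back than shut.
Start: joints at [1.11, 0.052, 1.401, -0, 1.689, -0.07], TCP at [0.2, 0.485, 0.304] pointing down, gripper open.
Joint ranges: [-2.9, 2.9], [-0.91, 2.17], [0.12, 2.37], [-1.06, 4.2], [0.26, 2.73], [-2.93, 2.93]. Speed limits (rad/s): [2.57, 2.57, 3.01, 3.14, 3.14, 3.14].

INTERFACE

Orientations are given as a unit quaternion [w, x, y, z].
In Python, from plant import env gives the robot as it stands. The module is installed in compiled form; this text tells all that it offers.
- The arm moves only by the shell command python3 -m inch 'ROWS'. ROWS is JSON, a list of rows, each a list of 7 numbers: the shift along the world's x, y, z in cm, then the turn, a rotation vector about the world's x, y, z in degrees, then the opening, from 0 (shut) to 1 (fully open). A call has exactly 5 rows; each row shifts and turns the commanded pose from where the row before left it; what a row does not reach is not made up. A row lasts 1/10 s, in which the tool goes at most 50 mm and 8.59 degrees, less where a joint would pass 70% of its speed; a pose out of reach is approached as far as the arm can. A call is refused whole if a number of a shift passes 5 or a number of a turn 8.59, either way. A call with a gripper value outside its range is refused whole. The fingers move at their own pace and stop on an object; the grip force is fixed at half the most. Time passes only in rows, so rows that do not move let the fingers close, or fill a call up. It gives the time, the measured TCP pose, the force and the opening at its end, in the units of the state.
- env.get_state(): the state, without advancing time (a new reading comes with each control period).
- env.camera(name): name is "scene" or "top" or "wrist"; returns (picture, depth): 400x640x3 uint8, red, green, blue; 400x640 float32, m along the optical axis (not along the pixel's ray), 0 where there is no reading.
- env.calibration(name): a dict with "K" (3x3 intrinsics, pixels), "dist_coeffs" ([k1, k2, p1, p2, k3] as OpenCV has them; the pictures are not rectified), "R" (3x3) and "t" (3): a world point X has camera coordinates R X + t; the wrist camera has in their place "hand_eye" (4x4, takes a point from camera to tool coordinates, whose origin is the TCP and whose axes are the tool frame's). Camera axes: x right, y down, z forward; pixel columns grow to the right and rows downward; lengths in m; the calibration is good to about 2 mm. A picture is of the moment at which its call begins: read the wrist's pose just before it. calibration takes no time and is no camera call.
- env.job_done(): hands the job in, once; it reports no verdict.
The state is a dict: "time": time; "joints": joint angles; "qd": joint speeds; "joint_efforts": joint torques, N m; "tcp_pos": TCP position; "eef_rot": TCP orientation; "ft_force": force on the tool from outside, world axes, zero at the start; "moment": the same for the moment, N m; "opening": finger opening in m.
Only numpy, scipy, OpenCV 4.12 (cv2) and the standard library are available. Lean on these libraries where they do the work, as an engineer would, in place of code of your own. Each camera call takes 0.05 s, during which the arm holds its last target. There are 200 camera calls.

TASK

Get the pill dispenser on the bathroom shelf ready for refilling: with light finger pressure on its rim, turn the big flat wheel until the engraved line faces the fixed pointer, and let go of it. Then push the sliding lock fully home, towards the wheel, so that it stays set; never work the lock while the line is off the pointer. Do not lean hard on the wheel or pinch it, and leave the cup, toothbrush, floss box and soap dish as they are.

Things in the scene. Friction and masses are not known exactly. Their poses are not given: they have to be found in the camera images.
- dispenser: fixed grey plastic base of a round pill dispenser: slab 20 mm high, its x from -110 to +83 mm, its y from -175 to +90. Origin on the shelf surface exactly below the wheel's axis; z up. The lock is at its -y side, the pointer at its -x side.
- pointer (a point): tip of the fixed aluminium pointer on the base, just outside the wheel's rim, at x -83 mm, y 0 of the dispenser; the pointer reaches out to x -108, is 17 mm wide, and its top is 34 mm above the shelf. It points along +x at the wheel's axis.
- wheel_nominal (a point): fixed point on the wheel's axis, 61 mm above the shelf, where the top of the wheel would be on average; it does not move with the wheel. The true height of the unloaded top is not measured: it differs from start to start, 46 to 76 mm above the shelf (the hub is height-adjustable), and must be found by feel. The wheel sits on a stiff spring: it sinks straight down 1 mm per 8 N, at most 6 mm.
- wheel (a joint): angle (rad) of the wheel about its vertical axis, counter-clockwise from above positive; 0, or one full turn (6.283), when its engraved line faces the pointer (within 0.05). Starts between 0.8 and 5.5; stops at -0.5 and 6.78. Turns stiffly (0.28 N m) and stays where left. To turn it, press a shut fingertip down on the top's outer band and drag it round: below about 7 N it may slip; 9 to 13 N is right.
- wheel_look (a point): fixed point on the axis, 20 mm above the shelf, under the wheel. The wheel, over a narrower white drum: flat smooth aluminium disc, radius 80 mm, 16 mm thick, nothing on it to hook. Its engraved dark line, 5 mm wide, runs radially on the top from radius 54 to 80 mm; seven flush pill lids lie within radius 50; the band outside them is free. It stands at most 17 N of total contact force: more damages it.
- lock (a joint): position (m) of the sliding steel lock on the base: 0 drawn back, 0.020 fully home at its stop (counts from 0.018); starts between 0 and 0.003. Slides along the dispenser's +y, towards the wheel's axis, with about 3 N of friction, and stays where it is left. Home, its nose lies under the wheel's rim.
- lock_tab (a point): centre of the top of the lock's upright tab: a steel block 34 mm wide along the dispenser's x, 12 mm thick along its y, its top 59 mm above the shelf; it rises from a foot 30 mm above the shelf. With the lock at 0 it is at x 0, y -140 mm of the dispenser. Push its -y face towards the wheel.
- cup: glass toothbrush cup, 72 mm across, 100 mm high, loose, standing; origin at the centre of its underside. Leave it.
- toothbrush: white electric toothbrush upright on its round base, 68 mm across, 220 mm high, loose; origin at the centre of its underside. Leave it.
- floss_box: green plastic floss box, 45 by 62 by 25 mm, loose; origin at the centre of its underside. Leave it.
- soap_dish: rectangular stainless steel soap dish, 75 by 110 by 24 mm, loose; origin at the centre of its underside. Leave it.

How it is judged:
On the way, in this order (a step that is already met when the one before it is completed fails the run):
1. the engraved line faces the pointer (within 0.05 rad), the wheel at rest and let go ((value of joint wheel between -0.05 and 0.05 rad or value of joint wheel between 6.2332 and 6.3332 rad) and velocity of joint wheel between -0.05 and 0.05 rad/s and contact force between anything else and wheel below 0.3 N), for 0.2 s.
2. the lock is pushed home with the line still facing the pointer ((value of joint wheel between -0.05 and 0.05 rad or value of joint wheel between 6.2332 and 6.3332 rad) and value of joint lock above 0.018 m), for 0.2 s.
At the end, for the whole second after the job is handed in: The engraved line faces the pointer within 0.05 rad, the wheel is still and untouched, and the lock is home (0.018 m or more) (all of step 2 and velocity of joint wheel between -0.05 and 0.05 rad/s and contact force between anything else and wheel below 0.3 N).
It fails at once if more than 17 N of contact force on the wheel (contact force between anything else and wheel above 17 N).
It fails at once if the lock pushed in (over 8 mm) while the line is off the pointer (by more than 0.06 rad) (value of joint lock above 0.008 m and not (value of joint wheel between -0.06 and 0.06 rad or value of joint wheel between 6.2232 and 6.3432 rad)).
It fails at once if the cup, toothbrush, floss box or soap dish shifted by more than 20 mm or tipped (distance of any of cup, toothbrush, floss_box, soap_dish from where it was at the start of the episode above 0.02 m or angle between any of cup, toothbrush, floss_box, soap_dish's own z axis and vertical above 0.25 rad).
It also fails if it takes over 72 s, if anything falls off the work surface, if the arm or the gripper's body presses on something with over 40 N, if the wrist force passes 120 N, or if a joint passes its speed limit or range.

## Working session

There is one attempt and no reset: what is moved stays moved. The work goes in short steps, Python scripts to look and compute and a shell command to move; the robot and the scene stay as the last step left them, time stands still between calls to the robot, and variables do not carry over. Pictures are saved under pics/ and viewed, about 8 in all and at most 12, crops included, and the job is handed in when it is done.

```bash
mkdir -p pics
cat > h.py <<'E'
import numpy as np, cv2
from plant import env
def pts(name,depth,T=None):
    c=env.calibration(name);K=np.array(c["K"]);d=np.array(c["dist_coeffs"])
    v,u=np.mgrid[0:400,0:640]
    n=cv2.undistortPoints(np.stack([u,v],-1).reshape(-1,1,2).astype(float),K,d).reshape(400,640,2)
    X=np.dstack([n*depth[...,None],depth])
    return (X-np.array(c["t"]))@np.array(c["R"])
def proj(name,P):
    c=env.calibration(name)
    return cv2.projectPoints(np.array(P,float).reshape(-1,1,3),cv2.Rodrigues(np.array(c["R"]))[0],np.array(c["t"]),np.array(c["K"]),np.array(c["dist_coeffs"]))[0].reshape(-1,2)
E
python3 - <<'E'
from h import *
for n in("top","scene"):
    im,d=env.camera(n); cv2.imwrite(f"pics/{n}.png",im[...,::-1]); np.save(n,pts(n,d)); np.save(n+"d",d)
s=env.get_state();print(s["time"],s["tcp_pos"],s["eef_rot"],s["ft_force"],s["opening"])
E
```

```text
0.1 [0.19986728 0.48528721 0.30315401] [ 0.58712477 -0.39365158  0.58799316  0.39317552] [-0.80481228 -1.28509659  0.20632423] 0.08520713518574659
```

View pics/top.png

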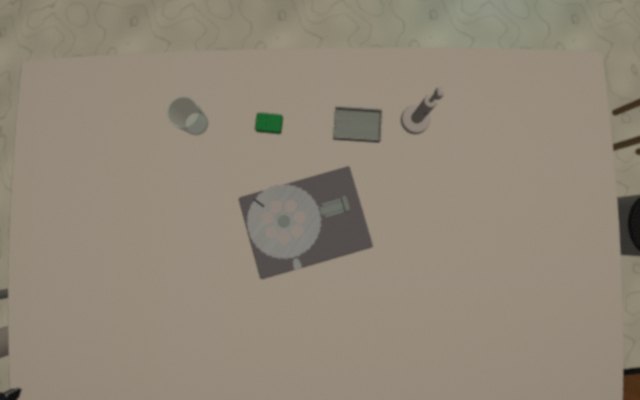

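View pics/scene.png

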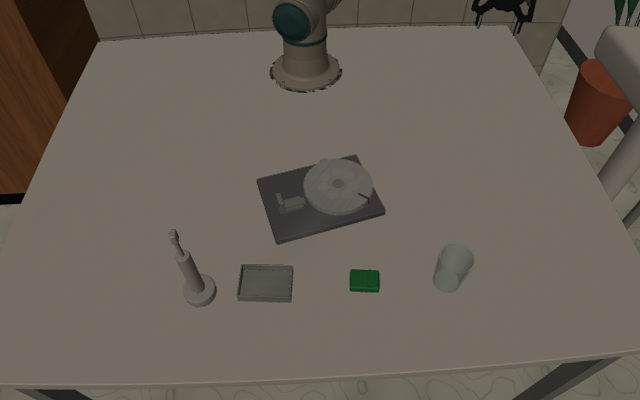

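Top view: the wheel is at about (284,221), the pointer at (297,264), the lock tab at (347,204) and the engraved line at (258,201). The slab corners are at (239,198), (349,167), (372,246) and (261,278).

Run:
```python
from h import *
from scipy.optimize import least_squares
P=np.load("top.npy")
im=cv2.imread("pics/top.png"); 
c=np.array([[239.5,198],[349,167.5],[372,246],[261,278]],float)
g=cv2.cvtColor(im,cv2.COLOR_BGR2GRAY)
c2=cv2.cornerSubPix(g,c.astype(np.float32).reshape(-1,1,2),(4,4),(-1,-1),(3,50,.01)).reshape(-1,2);print(c2)
L=np.array([[83,90],[83,-175],[-110,-175],[-110,90]])/1000
def W(p,l,z):
    a=p[2];R=np.array([[np.cos(a),-np.sin(a)],[np.sin(a),np.cos(a)]]);q=np.atleast_2d(l)@R.T+p[:2];return np.c_[q,np.full(len(q),z)]
p0=np.r_[P[221,284,:2],0]
best=min((least_squares(lambda p:(proj("top",W(p,L,.02))-c2).ravel(),np.r_[p0[:2],a]) for a in np.arange(0,6.28,1)),key=lambda r:r.cost)
p=best.x;print(p,best.fun.round(1)); np.save("pose",p)
print("tab",W(p,[0,-.14],.059),proj("top",W(p,[0,-.14],.059)),"pointer",proj("top",W(p,[-.083,0],.034)))
print("heights wheel", np.median(P[215:227,278:290,2]), P[230:235,255:265,2].mean())
m=(np.hypot(*(P[...,:2]-p[:2]).transpose(2,0,1))<.075)&(P[...,2]>.03);print(np.percentile(P[m][:,2],[5,50,95]))
S=np.load("scene.npy");m=(np.hypot(*(S[...,:2]-p[:2]).transpose(2,0,1))<.075)&(S[...,2]>.03);print("scene",np.percentile(S[m][:,2],[5,50,95]))
for n,(u,v) in dict(cup=(195,122),floss=(269,123),soap=(357,125),brush=(416,119)).items():print(n,P[v,u])
x=cv2.resize(im[150:290,225:385],None,fx=5,fy=4.2*5/4.2)
cv2.imwrite("pics/crop.png",cv2.resize(x,(680,595)))
```

```text
[[238.11021 197.66646]
 [348.526   165.67581]
 [372.4017  246.39891]
 [260.09177 278.7147 ]]
[0.52805994 0.06057474 0.26689149] [-0.8 -0.6  0.4 -0.6  0.7  0.3 -0.3  0.8]
tab [[ 0.56498273 -0.07446861  0.059     ]] [[345.39208399 202.98621497]] pointer [[294.56632135 257.2545625 ]]
heights wheel 0.0576523734068156 0.07509628224103827
[0.05499098 0.0575055  0.06004048]
scene [0.05578096 0.0581935  0.06043266]
cup [0.74119285 0.24671107 0.09483999]
floss [0.75514878 0.09652746 0.02216077]
soap [ 0.75197671 -0.10833371  0.00459459]
brush [ 0.75088975 -0.23644775  0.05679368]
```

View pics/crop.png

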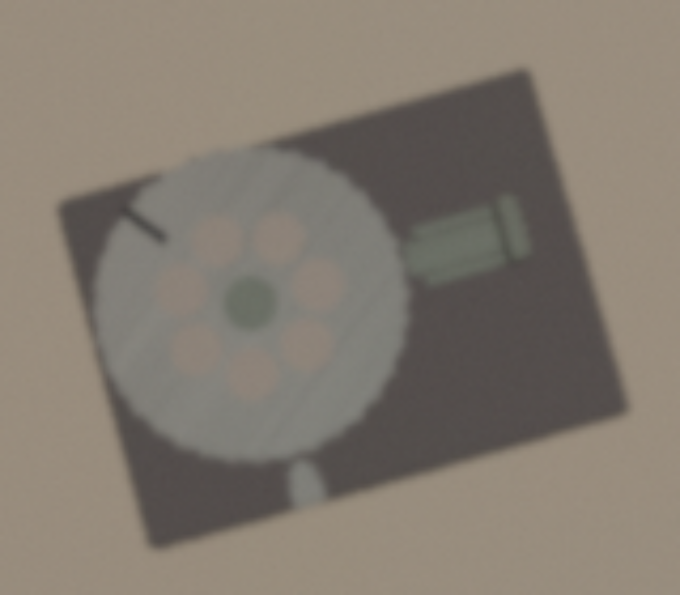

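```bash
R='[2.4,-3.2,-0.8,0,0,0,0]'
python3 -m inch '[[2.4,-3.2,-0.8,0,0,0,0],[2.4,-3.2,-0.8,0,0,0,0],[2.4,-3.2,-0.8,0,0,0,0],[2.4,-3.2,-0.8,0,0,0,0],[2.4,-3.2,-0.8,0,0,0,0]]'
python3 -m inch '[[2.4,-3.2,-0.8,0,0,0,0],[2.4,-3.2,-0.8,0,0,0,0],[2.4,-3.2,-0.8,0,0,0,0],[2.4,-3.2,-0.8,0,0,0,0],[2.4,-3.2,-0.8,0,0,0,0]]'
python3 -m inch '[[2.4,-3.2,-0.8,0,0,0,0],[2.4,-3.2,-0.8,0,0,0,0],[2.4,-3.2,-0.8,0,0,0,0],[2.4,-3.2,-0.8,0,0,0,0],[2.4,-3.2,-0.8,0,0,0,0]]'
python3 -m inch '[[0,0,0,0,0,0,0],[0,0,0,0,0,0,0],[0,0,0,0,0,0,0],[0,0,0,0,0,0,0],[0,0,0,0,0,0,0]]'
python3 - <<'E'
from h import *
from scipy.spatial.transform import Rotation as R
s=env.get_state();w,x,y,z=s["eef_rot"];M=R.from_quat([x,y,z,w]).as_matrix()
print(s["time"],s["tcp_pos"],s["ft_force"],s["opening"],M.round(3),s["tcp_pos"]+.073*M[:,0])
E
```

```text
time: 0.6
tcp_pos: [0.3205, 0.324, 0.2633]
eef_rot: [0.587, -0.393, 0.588, 0.393]
ft_force: [0.5, 0.4, -0.5]
opening: 0.0123
time: 1.1
tcp_pos: [0.4405, 0.1639, 0.2233]
eef_rot: [0.587, -0.393, 0.588, 0.393]
ft_force: [0.9, 0.7, 0.3]
opening: 0.0002
time: 1.6
tcp_pos: [0.5606, 0.0039, 0.1831]
eef_rot: [0.587, -0.393, 0.588, 0.394]
ft_force: [1.2, 0.8, 0.3]
opening: -0.0005
time: 2.1
tcp_pos: [0.5597, 0.0063, 0.1844]
eef_rot: [0.588, -0.394, 0.587, 0.394]
ft_force: [-0.6, 0.2, -0.2]
opening: -0.0003
2.1 [0.55974346 0.00630719 0.18444189] [-0.62172892  0.24260477 -0.17557896] -0.00031088936852054493 [[ 0.001 -0.925  0.38 ]
 [ 0.     0.38   0.925]
 [-1.    -0.001  0.   ]] [0.55980105 0.00631329 0.11144192]
```

```bash
cat > chk.py <<'E'
from plant import env
import sys
s=env.get_state();f=s["ft_force"];print("tip z",round(s["tcp_pos"][2]-.073,4),f.round(2))
sys.exit(f[2]>2.5)
E
C="python3 chk.py"
python3 -m inch '[[0.1,0,-1.2,0,0,0,0],[0.1,0,-1.2,0,0,0,0],[0.1,0,-0.6,0,0,0,0],[0,0,-0.2,0,0,0,0],[0,0,0,0,0,0,0]]' >/dev/null && $C &&
python3 -m inch '[[0,0,-0.06,0,0,0,0],[0,0,-0.06,0,0,0,0],[0,0,0,0,0,0,0],[0,0,0,0,0,0,0],[0,0,0,0,0,0,0]]' >/dev/null && $C &&
python3 -m inch '[[0,0,-0.06,0,0,0,0],[0,0,-0.06,0,0,0,0],[0,0,0,0,0,0,0],[0,0,0,0,0,0,0],[0,0,0,0,0,0,0]]' >/dev/null && $C &&
python3 -m inch '[[0,0,-0.06,0,0,0,0],[0,0,-0.06,0,0,0,0],[0,0,0,0,0,0,0],[0,0,0,0,0,0,0],[0,0,0,0,0,0,0]]' >/dev/null && $C &&
python3 -m inch '[[0,0,-0.06,0,0,0,0],[0,0,-0.06,0,0,0,0],[0,0,0,0,0,0,0],[0,0,0,0,0,0,0],[0,0,0,0,0,0,0]]' >/dev/null && $C &&
python3 -m inch '[[0,0,-0.06,0,0,0,0],[0,0,-0.06,0,0,0,0],[0,0,0,0,0,0,0],[0,0,0,0,0,0,0],[0,0,0,0,0,0,0]]' >/dev/null && $C &&
python3 -m inch '[[0,0,-0.06,0,0,0,0],[0,0,-0.06,0,0,0,0],[0,0,0,0,0,0,0],[0,0,0,0,0,0,0],[0,0,0,0,0,0,0]]' >/dev/null && $C &&
python3 -m inch '[[0,0,-0.06,0,0,0,0],[0,0,-0.06,0,0,0,0],[0,0,0,0,0,0,0],[0,0,0,0,0,0,0],[0,0,0,0,0,0,0]]' >/dev/null && $C &&
python3 -m inch '[[0,0,-0.06,0,0,0,0],[0,0,-0.06,0,0,0,0],[0,0,0,0,0,0,0],[0,0,0,0,0,0,0],[0,0,0,0,0,0,0]]' >/dev/null && $C &&
python3 -m inch '[[0,0,-0.06,0,0,0,0],[0,0,-0.06,0,0,0,0],[0,0,0,0,0,0,0],[0,0,0,0,0,0,0],[0,0,0,0,0,0,0]]' >/dev/null && $C
```

```text
tip z 0.0783 [ 0.29  0.5  -0.02]False
```

```bash
sed -i 's/sys.exit(.*/sys.exit(int(f[2]>2.5))/' chk.py
C="python3 chk.py"
python3 -m inch '[[0,0,-0.06,0,0,0,0],[0,0,-0.06,0,0,0,0],[0,0,0,0,0,0,0],[0,0,0,0,0,0,0],[0,0,0,0,0,0,0]]' >/dev/null && $C &&
python3 -m inch '[[0,0,-0.06,0,0,0,0],[0,0,-0.06,0,0,0,0],[0,0,0,0,0,0,0],[0,0,0,0,0,0,0],[0,0,0,0,0,0,0]]' >/dev/null && $C &&
python3 -m inch '[[0,0,-0.06,0,0,0,0],[0,0,-0.06,0,0,0,0],[0,0,0,0,0,0,0],[0,0,0,0,0,0,0],[0,0,0,0,0,0,0]]' >/dev/null && $C &&
python3 -m inch '[[0,0,-0.06,0,0,0,0],[0,0,-0.06,0,0,0,0],[0,0,0,0,0,0,0],[0,0,0,0,0,0,0],[0,0,0,0,0,0,0]]' >/dev/null && $C &&
python3 -m inch '[[0,0,-0.06,0,0,0,0],[0,0,-0.06,0,0,0,0],[0,0,0,0,0,0,0],[0,0,0,0,0,0,0],[0,0,0,0,0,0,0]]' >/dev/null && $C &&
python3 -m inch '[[0,0,-0.06,0,0,0,0],[0,0,-0.06,0,0,0,0],[0,0,0,0,0,0,0],[0,0,0,0,0,0,0],[0,0,0,0,0,0,0]]' >/dev/null && $C &&
python3 -m inch '[[0,0,-0.06,0,0,0,0],[0,0,-0.06,0,0,0,0],[0,0,0,0,0,0,0],[0,0,0,0,0,0,0],[0,0,0,0,0,0,0]]' >/dev/null && $C &&
python3 -m inch '[[0,0,-0.06,0,0,0,0],[0,0,-0.06,0,0,0,0],[0,0,0,0,0,0,0],[0,0,0,0,0,0,0],[0,0,0,0,0,0,0]]' >/dev/null && $C &&
python3 -m inch '[[0,0,-0.06,0,0,0,0],[0,0,-0.06,0,0,0,0],[0,0,0,0,0,0,0],[0,0,0,0,0,0,0],[0,0,0,0,0,0,0]]' >/dev/null && $C &&
python3 -m inch '[[0,0,-0.06,0,0,0,0],[0,0,-0.06,0,0,0,0],[0,0,0,0,0,0,0],[0,0,0,0,0,0,0],[0,0,0,0,0,0,0]]' >/dev/null && $C &&
python3 -m inch '[[0,0,-0.06,0,0,0,0],[0,0,-0.06,0,0,0,0],[0,0,0,0,0,0,0],[0,0,0,0,0,0,0],[0,0,0,0,0,0,0]]' >/dev/null && $C &&
python3 -m inch '[[0,0,-0.06,0,0,0,0],[0,0,-0.06,0,0,0,0],[0,0,0,0,0,0,0],[0,0,0,0,0,0,0],[0,0,0,0,0,0,0]]' >/dev/null && $C &&
python3 -m inch '[[0,0,-0.06,0,0,0,0],[0,0,-0.06,0,0,0,0],[0,0,0,0,0,0,0],[0,0,0,0,0,0,0],[0,0,0,0,0,0,0]]' >/dev/null && $C &&
python3 -m inch '[[0,0,-0.06,0,0,0,0],[0,0,-0.06,0,0,0,0],[0,0,0,0,0,0,0],[0,0,0,0,0,0,0],[0,0,0,0,0,0,0]]' >/dev/null && $C
```

```text
tip z 0.0778 [-0.55  0.16  0.76]
tip z 0.0765 [-0.33  0.95  0.59]
tip z 0.0753 [ 0.67 -0.35 -0.54]
tip z 0.0741 [-0.17  0.41 -0.33]
tip z 0.0729 [-0.45 -0.63 -0.01]
tip z 0.0718 [-0.71 -0.38  0.48]
tip z 0.0705 [-0.43 -0.69 -1.12]
tip z 0.0693 [-0.   -0.47 -0.36]
tip z 0.0681 [ 0.24 -0.48 -0.24]
tip z 0.0669 [-0.2   0.53  1.49]
tip z 0.0658 [-0.33  0.62 -0.52]
tip z 0.0645 [-0.26  0.17  0.49]
tip z 0.0633 [ 0.16  0.01 -0.29]
tip z 0.0621 [-1.42  0.24 -1.04]
```

```bash
C="python3 chk.py"
python3 -m inch '[[0,0,-0.06,0,0,0,0],[0,0,-0.06,0,0,0,0],[0,0,0,0,0,0,0],[0,0,0,0,0,0,0],[0,0,0,0,0,0,0]]' >/dev/null && $C &&
python3 -m inch '[[0,0,-0.06,0,0,0,0],[0,0,-0.06,0,0,0,0],[0,0,0,0,0,0,0],[0,0,0,0,0,0,0],[0,0,0,0,0,0,0]]' >/dev/null && $C &&
python3 -m inch '[[0,0,-0.06,0,0,0,0],[0,0,-0.06,0,0,0,0],[0,0,0,0,0,0,0],[0,0,0,0,0,0,0],[0,0,0,0,0,0,0]]' >/dev/null && $C &&
python3 -m inch '[[0,0,-0.06,0,0,0,0],[0,0,-0.06,0,0,0,0],[0,0,0,0,0,0,0],[0,0,0,0,0,0,0],[0,0,0,0,0,0,0]]' >/dev/null && $C &&
python3 -m inch '[[0,0,-0.06,0,0,0,0],[0,0,-0.06,0,0,0,0],[0,0,0,0,0,0,0],[0,0,0,0,0,0,0],[0,0,0,0,0,0,0]]' >/dev/null && $C &&
python3 -m inch '[[0,0,-0.06,0,0,0,0],[0,0,-0.06,0,0,0,0],[0,0,0,0,0,0,0],[0,0,0,0,0,0,0],[0,0,0,0,0,0,0]]' >/dev/null && $C &&
python3 -m inch '[[0,0,-0.06,0,0,0,0],[0,0,-0.06,0,0,0,0],[0,0,0,0,0,0,0],[0,0,0,0,0,0,0],[0,0,0,0,0,0,0]]' >/dev/null && $C &&
python3 -m inch '[[0,0,-0.06,0,0,0,0],[0,0,-0.06,0,0,0,0],[0,0,0,0,0,0,0],[0,0,0,0,0,0,0],[0,0,0,0,0,0,0]]' >/dev/null && $C &&
python3 -m inch '[[0,0,-0.06,0,0,0,0],[0,0,-0.06,0,0,0,0],[0,0,0,0,0,0,0],[0,0,0,0,0,0,0],[0,0,0,0,0,0,0]]' >/dev/null && $C &&
python3 -m inch '[[0,0,-0.06,0,0,0,0],[0,0,-0.06,0,0,0,0],[0,0,0,0,0,0,0],[0,0,0,0,0,0,0],[0,0,0,0,0,0,0]]' >/dev/null && $C &&
python3 -m inch '[[0,0,-0.06,0,0,0,0],[0,0,-0.06,0,0,0,0],[0,0,0,0,0,0,0],[0,0,0,0,0,0,0],[0,0,0,0,0,0,0]]' >/dev/null && $C
```

```text
tip z 0.0609 [-0.38 -0.57 -0.74]
tip z 0.0597 [-0.68 -0.45  0.89]
tip z 0.0585 [ 0.52  0.65 -0.17]
tip z 0.0573 [-0.5  -0.11 -0.44]
tip z 0.0562 [-1.    0.04  1.13]
tip z 0.0553 [-0.73 -0.55  5.43]
```

Run:
```python
from h import *
s=env.get_state();print(s["time"],s["tcp_pos"],s["ft_force"])
p=np.load("pose.npy");c=p[:2];d=s["tcp_pos"][:2]-c
print("r",np.hypot(*d),"ang",np.arctan2(d[1],d[0]))
a0=np.arctan2(d[1],d[0]);r=np.hypot(*d);q=c+d
for k in range(1,26):
    a=a0+k*2.476/25; n=c+.066*np.array([np.cos(a),np.sin(a)]); print(k,((n-q)*100).round(2),end="; "); q=n
```

```text
12.6 [0.56311498 0.00537267 0.12831251] [-0.73013843 -0.54938708  5.42800223]
r 0.06539208236121767 ang -1.00501593030467
1 [0.57 0.33]; 2 [0.49 0.43]; 3 [0.45 0.47]; 4 [0.4  0.52]; 5 [0.35 0.55]; 6 [0.29 0.59]; 7 [0.23 0.61]; 8 [0.17 0.63]; 9 [0.11 0.64]; 10 [0.04 0.65]; 11 [-0.02  0.65]; 12 [-0.09  0.65]; 13 [-0.15  0.64]; 14 [-0.21  0.62]; 15 [-0.27  0.59]; 16 [-0.33  0.56]; 17 [-0.38  0.53]; 18 [-0.43  0.49]; 19 [-0.48  0.44]; 20 [-0.52  0.39]; 21 [-0.56  0.34]; 22 [-0.59  0.28]; 23 [-0.61  0.22]; 24 [-0.63  0.16]; 25 [-0.65  0.1 ];
```

```bash
python3 -m inch '[[0,0,-0.04,0,0,0,0],[0,0,-0.03,0,0,0,0],[0,0,0,0,0,0,0],[0,0,0,0,0,0,0],[0,0,0,0,0,0,0]]'
```

```text
time: 13.1
tcp_pos: [0.5632, 0.0053, 0.1279]
eef_rot: [0.588, -0.394, 0.587, 0.393]
ft_force: [-2.5, 0.0, 6.8]
opening: 0.0003
```

```bash
python3 -m inch '[[0,0,-0.02,0,0,0,0],[0.57,0.33,0,0,0,0,0],[0.49,0.43,0,0,0,0,0],[0.45,0.47,0,0,0,0,0],[0.4,0.52,0,0,0,0,0]]'; python3 -c "
from plant import env;print(env.get_state()['tcp_pos'])"
```

```text
time: 13.6
tcp_pos: [0.5823, 0.0223, 0.1278]
eef_rot: [0.587, -0.394, 0.588, 0.393]
ft_force: [-3.3, -3.8, 7.4]
opening: -0.0
[0.58234925 0.02229478 0.12776219]
```

```bash
python3 -m inch '[[0.35,0.55,-0.03,0,0,0,0],[0.29,0.59,0,0,0,0,0],[0.23,0.61,0,0,0,0,0],[0.17,0.63,0,0,0,0,0],[0.11,0.64,0,0,0,0,0]]'; python3 -c "
from h import *
im,d=env.camera('top');cv2.imwrite('pics/t2.png',cv2.resize(im[180:280,230:340,::-1],None,fx=5,fy=5,interpolation=2))"
```

```text
time: 14.1
tcp_pos: [0.5942, 0.0523, 0.1278]
eef_rot: [0.588, -0.394, 0.587, 0.392]
ft_force: [-1.3, -5.0, 7.4]
opening: -0.0
```

View pics/t2.png

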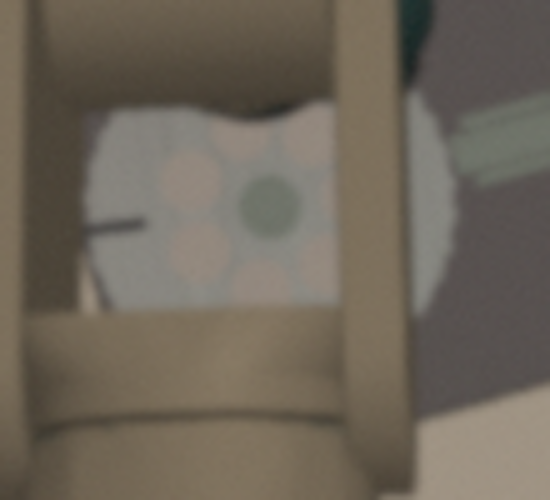

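The line has turned from 0.93 to about 1.70 rad in world angle. In the crop it now lies at (90,229)–(145,222), with the hub at (270,205). The drag works, so I'll continue with slightly more pressure.

```bash
python3 -m inch '[[0.04,0.65,-0.04,0,0,0,0],[-0.02,0.65,0,0,0,0,0],[-0.09,0.65,0,0,0,0,0],[-0.15,0.64,0,0,0,0,0],[-0.21,0.62,0,0,0,0,0]]'; python3 chk.py
```

```text
time: 14.65
tcp_pos: [0.5903, 0.0845, 0.1278]
eef_rot: [0.588, -0.394, 0.587, 0.392]
ft_force: [1.1, -5.5, 7.4]
opening: -0.0
tip z 0.0548 [ 1.14 -5.51  7.43]
```

```bash
python3 -m inch '[[-0.27,0.59,-0.04,0,0,0,0],[-0.33,0.56,0,0,0,0,0],[-0.38,0.53,0,0,0,0,0],[-0.43,0.49,0,0,0,0,0],[-0.48,0.44,0,0,0,0,0]]'; python3 -m inch '[[-0.52,0.39,0,0,0,0,0],[-0.56,0.34,0,0,0,0,0],[0,0,0,0,0,0,0],[0,0,0,0,0,0,0],[0,0,0,0,0,0,0]]'; python3 -c "
from h import *
im,d=env.camera('top');cv2.imwrite('pics/t3.png',cv2.resize(im[180:280,230:340,::-1],None,fx=5,fy=5,interpolation=2))
s=env.get_state();print(s['tcp_pos'],s['ft_force']);d=s['tcp_pos'][:2]-np.load('pose.npy')[:2];print(np.arctan2(d[1],d[0]),np.hypot(*d))"
```

```text
time: 15.15
tcp_pos: [0.5718, 0.1109, 0.1278]
eef_rot: [0.589, -0.395, 0.586, 0.392]
ft_force: [3.2, -4.1, 8.3]
opening: -0.0001
time: 15.65
tcp_pos: [0.5606, 0.1187, 0.1276]
eef_rot: [0.589, -0.394, 0.586, 0.393]
ft_force: [-0.4, -0.7, 8.4]
opening: -0.0001
[0.56065634 0.1187137  0.12758721] [ 0.49778072 -0.56161274  8.53964909]
1.0598029007683911 0.06665331602193462
```

View pics/t3.png

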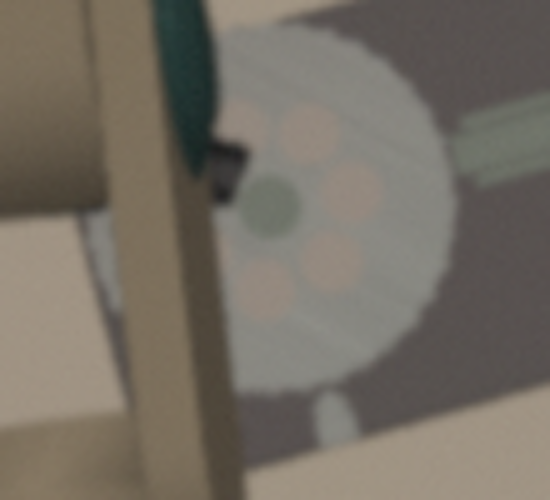

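The line is behind the arm, but the lids are visible: the hub is at (270,205) and the lids at (308,132), (352,190), (332,257) and (262,290). The line sat midway between two lids at the start, so it is now at about 2.65 rad. That leaves about 0.76 rad.

```bash
python3 -m inch '[[-0.59,0.29,-0.04,0,0,0,0],[-0.62,0.23,0,0,0,0,0],[-0.64,0.17,0,0,0,0,0],[-0.65,0.11,0,0,0,0,0],[-0.66,0.04,0,0,0,0,0]]'; python3 -m inch '[[-0.66,-0.03,0,0,0,0,0],[-0.65,-0.09,0,0,0,0,0],[0,0,0,0,0,0,0],[0,0,0,0,0,0,0],[0,0,0,0,0,0,0]]'; python3 -c "
from h import *
im,d=env.camera('top');cv2.imwrite('pics/t4.png',cv2.resize(im[180:280,230:340,::-1],None,fx=5,fy=5,interpolation=2))
s=env.get_state();print(s['tcp_pos'],s['ft_force']);d=s['tcp_pos'][:2]-np.load('pose.npy')[:2];print(np.arctan2(d[1],d[0]),np.hypot(*d))"
```

```text
time: 16.2
tcp_pos: [0.5297, 0.1272, 0.1277]
eef_rot: [0.59, -0.395, 0.585, 0.392]
ft_force: [4.7, 0.1, 7.4]
opening: 0.0003
time: 16.7
tcp_pos: [0.5161, 0.1262, 0.1274]
eef_rot: [0.589, -0.394, 0.586, 0.393]
ft_force: [1.3, 1.0, 9.9]
opening: 0.0
[0.51611498 0.12619611 0.12738374] [0.85887135 0.43477084 9.43529114]
1.750853340219303 0.06669967021809096
```

View pics/t4.png

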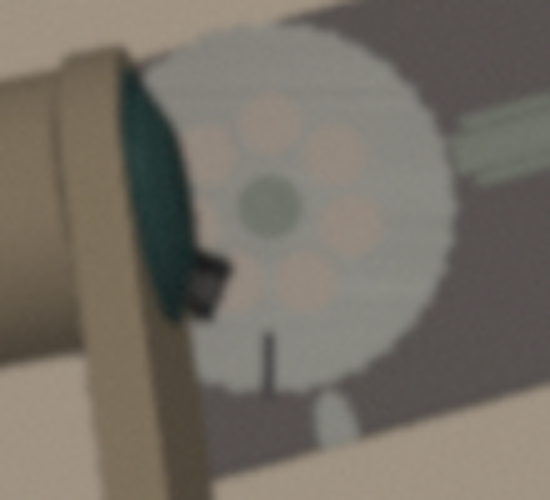

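The line is at (268,335)–(269,390) with the hub at (270,206), which is about 3.13 rad. About 0.28 rad remains, and I'll now measure it in code.

```bash
cat > ang.py <<'E'
from h import *
p=np.load("pose.npy");zt=.056
def run():
    im,_=env.camera("top");g=im.mean(2).astype(np.float32)
    r=np.linspace(.056,.077,25);a=p[2]+np.pi+np.arange(-.8,.8,.01)
    best=[]
    P=np.stack([p[0]+r[:,None]*np.cos(a),p[1]+r[:,None]*np.sin(a),np.full((25,len(a)),zt)],-1)
    uv=proj("top",P.reshape(-1,3)).reshape(25,-1,2).astype(np.float32)
    v=cv2.remap(g,uv[...,0],uv[...,1],cv2.INTER_LINEAR).mean(0)
    w=np.clip(np.median(v)-8-v,0,None);i=v.argmin();sl=slice(max(i-8,0),i+9)
    print("err rad (line-pointer)",(w[sl]*(a[sl]-p[2]-np.pi)).sum()/w[sl].sum(),"min",v.min(),"med",np.median(v))
    # centre of hub check
    s=env.get_state();d=s["tcp_pos"][:2]-p[:2];print(s["time"],s["tcp_pos"],s["ft_force"].round(1),"finger",np.arctan2(d[1],d[0]),np.hypot(*d))
    print("proj hub",proj("top",[p[0],p[1],zt]))
    return im
if __name__=="__main__":run()
E
python3 ang.py
python3 -m inch '[[-0.64,-0.15,0,0,0,0,0],[-0.63,-0.21,0,0,0,0,0],[-0.6,-0.27,0,0,0,0,0],[0,0,0,0,0,0,0],[0,0,0,0,0,0,0]]'; python3 ang.py
```

```text
err rad (line-pointer) -0.28135776552228525 min 84.74042 med 132.631
16.8 [0.5161121  0.1261979  0.12737463] [-0.1  0.5  9.4] finger 1.7508910611032131 0.06670194989441917
proj hub [[283.43494668 220.91392042]]
time: 17.3
tcp_pos: [0.4974, 0.1199, 0.1274]
eef_rot: [0.589, -0.394, 0.586, 0.393]
ft_force: [0.9, 0.6, 9.8]
opening: 0.0001
err rad (line-pointer) -0.7307705654342846 min 36.48464 med 130.96347
17.35 [0.49740871 0.11992659 0.1273608 ] [1.1 0.1 8.5] finger 2.04750335552182 0.06679924903154713
proj hub [[283.43494668 220.91392042]]
```

```bash
sed -i 's/np.arange(-.8,.8,.01)/np.arange(-.32,.32,.01)/' ang.py; python3 ang.py
```

```text
err rad (line-pointer) -0.05077418634615546 min 84.618996 med 131.06876
17.4 [0.4974255  0.11992913 0.12736779] [1.2 0.8 9.2] finger 2.0472625959759485 0.06679380559058458
proj hub [[283.43494668 220.91392042]]
```

```bash
python3 -m inch '[[-0.27,-0.15,0,0,0,0,0],[-0.25,-0.15,0,0,0,0,0],[0,0,0,0,0,0,0],[0,0,0,0,0,0,0],[0,0,0,0,0,0,0]]'; python3 ang.py
```

```text
time: 17.9
tcp_pos: [0.4925, 0.1171, 0.1275]
eef_rot: [0.59, -0.394, 0.585, 0.393]
ft_force: [2.7, 1.5, 8.0]
opening: -0.0004
err rad (line-pointer) 0.0157714375105616 min 83.53498 med 130.47748
17.95 [0.49253927 0.11712567 0.12749132] [2.5 2.7 8.9] finger 2.131634738442375 0.0667811706854837
proj hub [[283.43494668 220.91392042]]
```

```bash
python3 -m inch '[[0,0,0.2,0,0,0,0],[0,0,0.8,0,0,0,0],[0,0,2,0,0,0,0],[0,0,0,0,0,0,0],[0,0,0,0,0,0,0]]'; python3 ang.py
python3 -m inch '[[0.83,-2.3,0,0,0,7.5,0],[0.83,-2.3,0,0,0,7.5,0],[0.83,-2.3,0,0,0,7.5,0],[0.83,-2.3,0,0,0,7.5,0],[0.83,-2.3,0,0,0,7.5,0]]'
python3 -m inch '[[0.83,-2.3,0,0,0,0,0],[0.83,-2.3,0,0,0,0,0],[0.83,-2.3,0,0,0,0,0],[0.83,-2.3,0,0,0,0,0],[0.83,-2.3,0,0,0,0,0]]'
python3 - <<'E'
from ang import *
im=run();cv2.imwrite('pics/t5.png',cv2.resize(im[180:280,230:370,::-1],None,fx=5,fy=5,interpolation=2))
E
```

```text
time: 18.45
tcp_pos: [0.4908, 0.1165, 0.1552]
eef_rot: [0.588, -0.393, 0.588, 0.393]
ft_force: [1.1, -0.3, -1.0]
opening: -0.0002
err rad (line-pointer) 0.014274546631720807 min 85.32994 med 130.7884
18.5 [0.49054219 0.11646042 0.15460395] [ 0.  -0.5 -0.2] finger 2.162020542311486 0.06731114542993587
proj hub [[283.43494668 220.91392042]]
time: 19.0
tcp_pos: [0.5321, 0.0006, 0.1541]
eef_rot: [0.428, -0.562, 0.429, 0.563]
ft_force: [-0.2, -0.0, -0.1]
opening: 0.0002
time: 19.5
tcp_pos: [0.5737, -0.1143, 0.154]
eef_rot: [0.43, -0.561, 0.43, 0.562]
ft_force: [-0.1, 0.8, 0.2]
opening: -0.0
err rad (line-pointer) 0.014606671926179753 min 85.90443 med 131.9686
19.55 [ 0.57428179 -0.11744437  0.15404926] [-0.6 -1.7 -0.4] finger -1.3167603768380558 0.18392189313784907
proj hub [[283.43494668 220.91392042]]
```

View pics/t5.png

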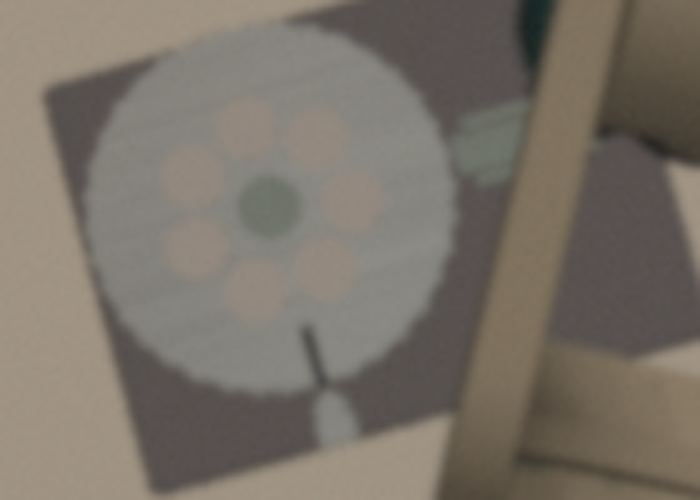

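The line visibly meets the pointer: it runs from (306,328) to (324,388), and the pointer blob is at (336,418). I'll check this against the hub and pointer centroids before working the lock.

Run:
```python
from h import *
p=np.load("pose.npy");im,_=env.camera("top");f=im.astype(float);g=f.mean(2)
c=env.calibration("top");K,D,R,t=[np.array(c[k]) for k in("K","dist_coeffs","R","t")]
def toW(uv,z):
    n=cv2.undistortPoints(np.array(uv,float).reshape(1,1,2),K,D).ravel();d=R.T@np.r_[n,1];o=-R.T@t;return (o+d*(z-o[2])/d[2])[:2]
def cen(w,u0,u1,v0,v1):
    v,u=np.mgrid[v0:v1,u0:u1];w=w[v0:v1,u0:u1];return np.array([(w*u).sum(),(w*v).sum()])/w.sum()
# hub: darker disc in wheel
hub=cen(np.clip(118-g,0,None),276,293,213,230)
lin=cen(np.clip(115-g,0,None),288,298,245,256)
print(hub,lin,"px vals",g[221,284],g[210:232:4,284])
# rim circle fit
e=[]
for a in np.arange(0,6.28,.05):
    if -.9<((a+np.pi)%(2*np.pi)-np.pi)-0<.0: pass
    rr=np.arange(28,46,.25);u=284+rr*np.cos(a);v=221+rr*np.sin(a)
    s=cv2.GaussianBlur(cv2.remap(g.astype(np.float32),u.astype(np.float32),v.astype(np.float32),1),(1,9),0).ravel() 
    k=np.abs(np.gradient(s))[20:].argmax()+20;e.append([u[k],v[k]])
e=np.array(e);(cx,cy),ax,an=cv2.fitEllipseAMS(e.astype(np.float32));print("rim",cx,cy,ax)
np.set_printoptions(precision=4)
b=(g-85).clip(0);b[:, :291]=0
pc=cen(b,290,305,261,268);print("pointer blob",pc)
for h in(hub,np.array([cx,cy])):
    H=toW(h,.056);L=toW(lin,.056);Pn=toW(pc,.034);aL=np.arctan2(*(H-L)[::-1]);aP=np.arctan2(*(H-Pn)[::-1])
    print("hub",H,"fit",p,"line ang",aL,"pointer ang",aP,"diff",aL-aP)
for r in g[256:270,286:306]:print(*r.astype(int))
```

```text
[283.40937829 220.85458377] [292.3026764  250.61995134] px vals 111.0 [132.66666667 126.33333333 111.33333333 111.66666667 113.33333333
 131.        ]
rim 282.1368103027344 220.69198608398438 (75.30486297607422, 77.07229614257812)
pointer blob [296.9114 264.2383]
hub [0.5282 0.0606] fit [0.5281 0.0606 0.2669] line ang 0.28356319612399916 pointer ang 0.27505249740717014 diff 0.008510698716829024
hub [0.5286 0.0634] fit [0.5281 0.0606 0.2669] line ang 0.3208419451728898 pointer ang 0.3005012716660513 diff 0.02034067350683849
130 129 130 129 128 122 108 86 77 87 95 95 92 88 87 85 82 84 83 83
123 124 120 118 114 109 99 90 86 91 94 90 87 84 82 83 83 83 82 81
107 109 105 100 96 92 90 92 102 110 108 102 95 88 84 83 83 83 82 83
93 93 89 86 84 85 89 101 115 122 122 116 108 97 87 82 82 82 82 81
84 84 83 82 83 84 94 108 123 128 127 127 119 105 91 83 80 83 83 82
83 83 83 82 83 85 99 115 126 129 130 128 122 110 97 86 83 83 81 82
82 82 84 82 83 87 99 117 127 131 131 129 126 116 104 92 84 82 83 83
83 81 82 83 83 86 95 115 126 129 131 130 129 124 115 98 87 83 82 83
82 82 82 82 82 85 94 113 126 131 132 132 131 129 121 102 86 83 82 81
81 83 82 81 81 83 94 113 125 130 133 132 131 130 122 107 89 82 81 84
82 83 83 82 83 84 92 108 124 130 132 130 130 129 125 110 95 90 95 101
82 82 81 82 82 82 88 104 122 129 130 131 129 128 126 117 112 113 118 123
84 82 80 82 82 82 86 99 116 126 128 129 129 131 132 127 128 134 137 140
82 82 80 81 83 85 92 103 117 126 132 134 135 138 140 141 142 143 144 145
```

Line minus pointer is about +0.01 rad, and the detected hub agrees with the fit. Step 1 is done, so the lock is next.

```bash
cat > lk.py <<'E'
from h import *
p=np.load("pose.npy");s=env.get_state();d=s["tcp_pos"][:2]-p[:2];c,n=np.cos(p[2]),np.sin(p[2])
f=s["ft_force"];print(s["time"].__round__(2),"local",c*d[0]+n*d[1],-n*d[0]+c*d[1],"tip z",s["tcp_pos"][2]-.073,"f",f.round(1),"push",-n*f[0]+c*f[1])
E
python3 -m inch '[[0,0,-0.9,0,0,0,0],[0,0,-1.2,0,0,0,0],[0,0,-1.2,0,0,0,0],[0,0,-0.6,0,0,0,0],[0,0,0,0,0,0,0]]' >/dev/null; python3 lk.py
python3 -m inch '[[-0.13,0.48,0,0,0,0,0],[-0.13,0.48,0,0,0,0,0],[-0.13,0.48,0,0,0,0,0],[0,0,0,0,0,0,0],[0,0,0,0,0,0,0]]'>/dev/null; python3 lk.py
```

```text
20.1 local -0.002194039417240938 -0.17916702083748318 tip z 0.0417098347805193 f [0.2 0.4 0.5] push 0.3065730106849738
20.6 local -0.0014613463838020133 -0.1649169313768172 tip z 0.043848954279308 f [-0.4 -0.2 -0.5] push -0.039627060768946815
```

```bash
python3 -m inch '[[-0.05,0.19,0,0,0,0,0],[-0.05,0.19,0,0,0,0,0],[0,0,0,0,0,0,0],[0,0,0,0,0,0,0],[0,0,0,0,0,0,0]]'>/dev/null; python3 lk.py
python3 -m inch '[[-0.05,0.19,0,0,0,0,0],[-0.05,0.19,0,0,0,0,0],[0,0,0,0,0,0,0],[0,0,0,0,0,0,0],[0,0,0,0,0,0,0]]'>/dev/null; python3 lk.py
python3 -m inch '[[-0.05,0.19,0,0,0,0,0],[-0.05,0.19,0,0,0,0,0],[0,0,0,0,0,0,0],[0,0,0,0,0,0,0],[0,0,0,0,0,0,0]]'>/dev/null; python3 lk.py
```

```text
21.1 local -0.0015535024595265054 -0.16121469858834647 tip z 0.04350587924061505 f [-0.  -1.1  0.1] push -1.0627447596683288
21.6 local -0.0015265557105708788 -0.15732359129543394 tip z 0.04355575067352277 f [ 0.5 -3.1  0.5] push -3.107774734981968
22.1 local -0.0014771773901500335 -0.15304509608605896 tip z 0.043498395059063985 f [-0.7 -1.   1. ] push -0.7863511723560315
```

```bash
python3 -m inch '[[-0.05,0.19,0,0,0,0,0],[-0.05,0.19,0,0,0,0,0],[-0.05,0.19,0,0,0,0,0],[0,0,0,0,0,0,0],[0,0,0,0,0,0,0]]'>/dev/null; python3 lk.py
python3 -m inch '[[-0.05,0.19,0,0,0,0,0],[-0.05,0.19,0,0,0,0,0],[0,0,0,0,0,0,0],[0,0,0,0,0,0,0],[0,0,0,0,0,0,0]]'>/dev/null; python3 lk.py
python3 -m inch '[[-0.03,0.1,0,0,0,0,0],[-0.03,0.1,0,0,0,0,0],[0,0,0,0,0,0,0],[0,0,0,0,0,0,0],[0,0,0,0,0,0,0]]'>/dev/null; python3 lk.py
python3 -m inch '[[-0.03,0.1,0,0,0,0,0],[-0.03,0.1,0,0,0,0,0],[0,0,0,0,0,0,0],[0,0,0,0,0,0,0],[0,0,0,0,0,0,0]]'>/dev/null; python3 lk.py
```

```text
22.6 local -0.0014243625253139297 -0.14711908935708412 tip z 0.043491367795706545 f [-1.1 -1.3  0.6] push -1.0105405620075034
23.1 local -0.0013481207342941198 -0.1432659360206697 tip z 0.04347784011157603 f [-1.7 -1.4  0.1] push -0.9006333801916013
23.6 local -0.0013748511091613708 -0.14134467241183724 tip z 0.043524396718219005 f [-0.5 -2.4 -0.4] push -2.2209663657694665
24.1 local -0.0014592278078453882 -0.1401992115991541 tip z 0.04360193142265269 f [ 2.2 -7.2 -2.1] push -7.569642282416208
```

Contact began near -0.160 local and the force jumped at -0.140, so the tab has moved 20 mm to its stop. I'll nudge it once more, then back off and look.

```bash
python3 -m inch '[[-0.03,0.1,0,0,0,0,0],[-0.03,0.1,0,0,0,0,0],[0,0,0,0,0,0,0],[0,0,0,0,0,0,0],[0,0,0,0,0,0,0]]'>/dev/null; python3 lk.py
python3 -m inch '[[0.13,-0.48,0,0,0,0,0],[0.26,-0.96,0,0,0,0,0],[0.26,-0.96,0,0,0,0,0],[0,0,2,0,0,0,0],[0,0,3,0,0,0,0]]'>/dev/null; python3 lk.py
python3 -m inch '[[0,-4,3,0,0,0,0],[0,-4,3,0,0,0,0],[0,-4,0,0,0,0,0],[0,-4,0,0,0,0,0],[0,0,0,0,0,0,0]]'
python3 - <<'E'
from ang import *
im=run();cv2.imwrite('pics/t6.png',cv2.resize(im[90:290,200:440,::-1],None,fx=3,fy=3,interpolation=2))
c,n=np.cos(p[2]),np.sin(p[2])
for q in(0,.018,.02):
  for y in(-.146,-.134):
    l=y+q;print(q,y,proj("top",[p[0]-n*l,p[1]+c*l,.059]))
E
```

```text
24.6 local -0.0015352038997078626 -0.13961849009073157 tip z 0.043716119480560076 f [  5.2 -14.5  -5.2] push -15.339838322055398
25.1 local -0.0025140075340380555 -0.16215421378251407 tip z 0.0919077390294215 f [ 0.8 -0.2  0. ] push -0.4084955242767352
time: 25.6
tcp_pos: [0.5684, -0.2609, 0.2263]
eef_rot: [-0.431, 0.56, -0.432, -0.56]
ft_force: [0.2, 0.3, 0.1]
opening: 0.0001
err rad (line-pointer) 0.014227093144586651 min 89.526085 med 137.91345
25.65 [ 0.56874124 -0.25861067  0.22608809] [ 1.1  0.2 -0.4] finger -1.4440263043932964 0.3217674531029702
proj hub [[283.43494668 220.91392042]]
0 -0.146 [[348.04223208 202.22061937]]
0 -0.134 [[342.74049913 203.75207634]]
0.018 -0.146 [[340.08754767 204.51818307]]
0.018 -0.134 [[334.77782639 206.05105075]]
0.02 -0.146 [[339.20293898 204.77360297]]
0.02 -0.134 [[333.89240834 206.30660465]]
```

View pics/t6.png

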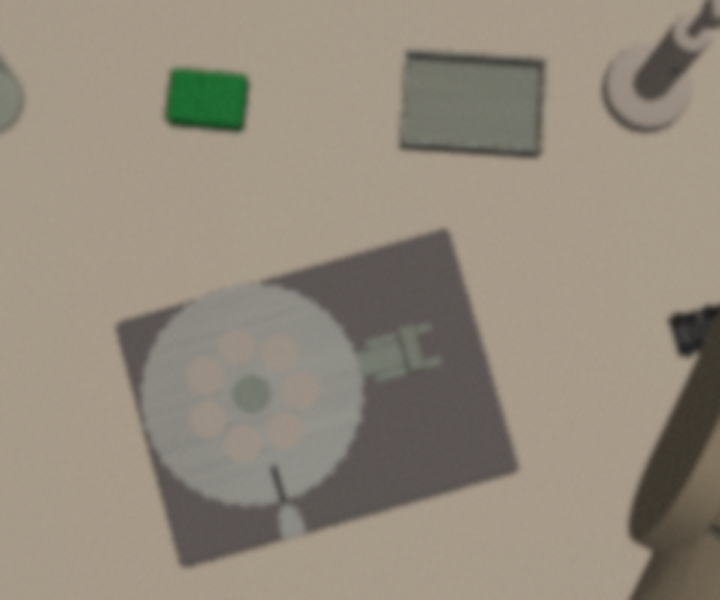

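Run:
```python
from h import *
p=np.load("pose.npy");c,n=np.cos(p[2]),np.sin(p[2]);l=np.arange(-.165,-.095,.001)
im,_=env.camera("top");ims=[cv2.imread("pics/top.png")[...,::-1],im]
P=[]
for g in ims:
    a=0
    for x in(-.003,0,.003):
        uv=proj("top",np.c_[p[0]+c*x-n*l,p[1]+n*x+c*l,np.full(len(l),.059)]).astype(np.float32)
        a=a+cv2.remap(g.mean(2).astype(np.float32),uv[:,:1],uv[:,1:],1).ravel()/3
    P.append(a);print(a.astype(int))
A,B=P
r=[(np.corrcoef(A[5:35],B[5+k:35+k])[0,1],k) for k in range(0,30)];print(sorted(r)[-4:])
```

```text
[ 80  79  79  79  79  79  79  80  79  79  79  79  79  79  79  79  80  82
  85  89  93  96  99 101 102 102 101  99  96  92  88  86  86  89  93  98
 102 104 105 106 105 105 105 105 105 105 105 106 106 106 105 105 105 105
 105 105 105 105 105 105 105 105 105 105 105 105 105 105 105 105]
[ 87  86  86  87  87  86  86  86  86  86  86  87  87  87  86  86  86  86
  86  86  86  87  87  86  86  86  86  86  86  86  86  86  86  86  86  86
  87  90  93  98 103 107 109 111 112 112 111 109 105 102  99  98  99 103
 108 111 114 115 115 115 115 115 116 115 115 115 115 115 115 115]
[(np.float64(0.9052722995360362), 18), (np.float64(0.9369398984653826), 21), (np.float64(0.9728263721701531), 19), (np.float64(0.9854963379908733), 20)]
```

The tab has moved about 20 mm, so the lock is home. The wheel is still aligned and untouched, and the other objects look unmoved. I'll hand it in.

```bash
python3 -c "
from plant import env
s=env.get_state();print(s['time'],s['ft_force']);print(env.job_done())"
```

```text
25.7 [-0.13925947  0.05983473 -0.41222356]
the job is handed in; nothing more can be done
None
```

The wheel's engraved line now faces the pointer, the lock is home, and I handed the job in at 25.7 s; no verdict was reported.

- **Wheel:** I found the top by feel at about 56 mm. I dragged it about 2.48 rad counter-clockwise with a shut fingertip, at 7–10 N down and about 11 N total at most. I then let go before touching the lock. There was some slip, so I corrected the angle from camera measurements.
- **Lock:** I pushed it to its stop, where the force rose to about 15 N, and backed off. The before/after tab profile shows about 20 mm of travel.
- **Last checks:** The line is off the pointer by 0.009 to 0.015 rad by two measurements, against 0.05 allowed. A third, from a poor circle fit to the wheel's rim, gave 0.02. The arm was clear of the wheel. In the last picture the floss box, soap dish and toothbrush look unmoved, judged by eye; only the edge of the cup was in that picture, and the arm went nowhere near it.

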